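# Clamp the toy-car blank in the twin drilling jig

## Task

Get the stepped wooden toy-car blank ready for drilling: push it along its lane of the jig until its low nose is fully home against the end stop, then flip over the handle of the toggle clamp beside that same lane, past centre, so that the clamp snaps shut and its pad holds the blank down. Only push, never lift the blank, and leave the plain offcut in the other lane, that lane's clamp (open) and everything else on the bench alone.

Things in the scene. Friction and masses are not known exactly. Their poses are not given: they have to be found in the camera images.
- jig: Fixed dark plywood jig, 210 x 290 mm, 15 mm thick, two lanes along its x. Origin on the bench top; x points to the end stop (away from the robot), y left, z up. Lane floors z 0.015, lanes 54 mm wide, centred at y +0.040 (left) and -0.040 (right); fences up to z 0.025, x -0.090 to 0.055. A clamp's steel bracket stands outside each lane: x 0.008 to 0.052, |y| 0.081 to 0.131, up to z 0.093.
- stop (a point): Upper edge of the face of the wooden end stop that closes both lanes: jig x 0.055, y 0, z 0.040. The stop is 20 mm thick, 158 mm long.
- blank: Loose light-wood toy-car blank, 110 x 50 mm: a 30 mm high body whose rear 45 mm are 45 mm high. Origin at the centre of its underside; x points to the low nose, z up; the flat rear face is at x -0.055. It lies in one of the two lanes, either one, nose towards the stop, 25 to 55 mm short of it; fully home its origin is at jig x 0. About 0.12 kg, slides at under 3 N.
- offcut: Loose plain light-wood offcut, 60 x 50 x 30 mm, in the other lane; origin at the centre of its underside. Leave it.
- left_handle (a joint): Handle of the left toggle clamp, rad: 0 = open, leaning 0.60 outwards (to the left); grows as its grip goes to the jig's middle; upright at 0.60; 1.05 = shut, leaning inwards. Over-centre spring: before about 0.5 it springs back open, beyond it snaps shut by itself. Needs about 3 N at the grip at first, then less. Hinge along jig x, at jig x 0.030, y +0.108, z 0.086.
- left_grip (a point): Top end of the left clamp's handle, 105 mm from the hinge. The handle is straight: its upper 71 mm a round black rubber grip 22 mm thick, below that a flat steel stem. Open, this point is at jig x 0.030, y +0.167, z 0.173.
- left_arm: The left clamp's steel hold-down arm, 76 x 20 mm, with an 18 mm round black rubber pad near its end. Origin on its pivot, jig x 0.030, y +0.100, z 0.075. Geared to the handle: open it stands nearly upright (top z 0.145), shut it lies level over its lane, the pad, 60 mm inwards of the pivot, pressing down with a few newtons on a piece 30 mm high.
- right_handle (a joint): Handle of the right toggle clamp, rad: 0 = open, leaning 0.60 outwards (to the right); grows as its grip goes to the jig's middle; upright at 0.60; 1.05 = shut, leaning inwards. Over-centre spring: before about 0.5 it springs back open, beyond it snaps shut by itself. Needs about 3 N at the grip at first, then less. Hinge along jig x, at jig x 0.030, y -0.108, z 0.086.
- right_grip (a point): Top end of the right clamp's handle, 105 mm from the hinge. The handle is straight: its upper 71 mm a round black rubber grip 22 mm thick, below that a flat steel stem. Open, this point is at jig x 0.030, y -0.167, z 0.173.
- right_arm: The right clamp's steel hold-down arm, 76 x 20 mm, with an 18 mm round black rubber pad near its end. Origin on its pivot, jig x 0.030, y -0.100, z 0.075. Geared to the handle: open it stands nearly upright (top z 0.145), shut it lies level over its lane, the pad, 60 mm inwards of the pivot, pressing down with a few newtons on a piece 30 mm high.
- figurine: Bystander: printed blue figurine, 52 mm across, 90 mm high; origin at the centre of its underside.
- glue: Bystander: white glue bottle, 48 mm across, 120 mm high; origin at the centre of its underside.
- screwdriver: Bystander: screwdriver lying flat, along its x axis, origin under its middle.
- tape: Bystander: roll of paper tape lying flat, 90 mm across, 24 mm high; origin at the centre of its underside.
- bracket: Bystander: printed black bracket, 70 x 30 x 55 mm; origin at the centre of its underside.
- wheel: Bystander: black toy wheel lying flat on the jig's left margin, 32 mm across, 10 mm thick; origin at the centre of its underside.
- mug: Bystander: white mug, 76 mm across and 90 mm high, handle at its +y side; origin at the centre of its underside.
Mind the look-alikes: they are no part of the job. Leave any black or red look-alike of the blank alone.

How it is judged:
On the way, in this order (a step that is already met when the one before it is completed fails the run):
1. the blank is fully home against the end stop (x of blank in the frame of jig above -0.003 m and z of blank in the frame of jig below 0.018 m and angle between blank's own z axis and vertical below 0.05 rad and angle between the x axis of blank and the x axis of jig, either way round below 0.1 rad), for 0.2 s.
2. the clamp of the blank's lane has snapped shut (((y of blank in the frame of jig above 0 m and value of joint left_handle above 0.95 rad and value of joint right_handle below 0.15 rad) or (y of blank in the frame of jig below 0 m and value of joint right_handle above 0.95 rad and value of joint left_handle below 0.15 rad))), for 0.2 s.
At the end, for the whole second after the job is handed in: The blank lies flat in its lane with its nose within 3 mm of the end stop, at rest; the handle beside its lane is shut (joint above 0.95) and the pad presses on the blank with more than 0.5 N; the other handle is open (below 0.15) and the offcut is within 15 mm of where it was (all of step 1 and ((y of blank in the frame of jig above 0 m and value of joint left_handle above 0.95 rad and value of joint right_handle below 0.15 rad and contact force between left_arm and blank above 0.5 N) or (y of blank in the frame of jig below 0 m and value of joint right_handle above 0.95 rad and value of joint left_handle below 0.15 rad and contact force between right_arm and blank above 0.5 N)) and linear speed of blank below 0.01 m/s and distance of offcut from where it was at the start of the episode below 0.015 m); the robot touches nothing.
It fails at once if the blank is lifted or tipped (z of blank in the frame of jig above 0.024 m or angle between blank's own z axis and vertical above 0.2 rad).
It fails at once if the other lane's clamp is flipped ((y of blank in the frame of jig above 0 m and value of joint right_handle above 0.5 rad) or (y of blank in the frame of jig below 0 m and value of joint left_handle above 0.5 rad)).
It fails at once if the offcut in the other lane is displaced (15 mm) (distance of offcut from where it was at the start of the episode above 0.015 m).
It fails at once if a bystander is displaced (20 mm) (distance of any of figurine, glue, screwdriver, tape, bracket, mug, wheel from where it was at the start of the episode above 0.02 m).
It also fails if it takes over 42 s, if anything falls off the work surface, if the arm or the gripper's body presses on something with over 40 N, if the wrist force passes 120 N, or if a joint passes its speed limit or range.

## Robot

A 6-joint arm with a two-finger parallel gripper is mounted at the origin on the work surface. World frame = base frame: x ahead of the robot, y to its left, z up, the work surface at z = 0. Lengths are in m, angles in rad, forces in N, time in s.
With the tool pointing down it reaches from about 0.3 to 0.875 m from the base axis. Payload 6.4 kg.
Tool frame: the origin (TCP) lies on the centre line of the jaws, within the pads' length; the fingertips stand 11 mm ahead of it and the grasp point (between the pads) lies 8 mm behind it; x points along the fingers, y is the direction in which the jaws open and shut, and the axes are right-handed (so a half turn about x gives the same grasp; the last joint's range is limited). The gripper opens to 85 mm and grips with 20 to 120 N. Pads are 22 mm wide; open, the fingers measure 114 mm over their backs; the gripper's body (76 mm by 85 mm) begins 54 mm behind the grasp point. The pads swing forward as they close: fully open they stand 13 mm farther back than shut.
Start: joints at [1.103, 0.181, 1.607, -0, 1.354, -0.206], TCP at [0.149, 0.555, 0.216] pointing down, gripper open.
Joint ranges: [-2.99, 2.99], [-0.89, 2.07], [0.3, 2.58], [-1.14, 4.28], [0, 2.63], [-3.12, 3.12]. Speed limits (rad/s): [2.57, 2.57, 3.01, 3.14, 3.14, 3.14].

## Interface

Orientations are given as a unit quaternion [w, x, y, z].
In Python, from bench import ctrl, camera, hand_in gives the robot as it stands. The module is installed in compiled form; this text tells all that it offers.
- The arm moves only by the tool drive_tool, never from a script. Its argument "increments" is a list of rows, each a list of 7 numbers: the shift along the tool's x, y, z in m, then the turn, a rotation vector about the tool's x, y, z in degrees, then the gripper's target within -1 to 1 (fully open at 1, half-way at 0, shut at -1). In form: [[dx, dy, dz, rx, ry, rz, claw], ...]. A call has 1 to 10 rows; each row shifts and turns the commanded pose from where the row before left it, along the tool's axes as they then stand; what a row does not reach is not made up. A row lasts 1/8 s, in which the tool goes at most 62.5 mm and 10.7 degrees, less where a joint would pass 70% of its speed; a pose out of reach is approached as far as the arm can. A call is refused whole if a number of a shift passes 0.0625 or a number of a turn 10.7, either way. A call with a gripper value outside its range is refused whole. The fingers move at their own pace and stop on an object; the grip force is fixed at half the most. Time passes only in rows, so rows that do not move let the fingers close. It gives the time, the measured TCP pose, the force and the opening at its end, in the units of the state.
- ctrl.get_obs(): the state, without advancing time (a new reading comes with each control period).
- camera(name): name is "scene" or "top" or "wrist"; returns a dict with "img" (420x560x3 uint8, red, green, blue), "depth" (420x560 float32, m along the optical axis (not along the pixel's ray), 0 where there is no reading), "fx", "fy", "cx", "cy" (pixels), "k1" (the pictures are not rectified: a ray, as slopes to the right and down, at radius r is drawn at 1 + k1 r^2 times it, then the intrinsics apply), "world_from_camera" (4x4, takes a point from camera to world coordinates); the wrist camera has in their place "hand_eye" (4x4, takes a point from camera to tool coordinates, whose origin is the TCP and whose axes are the tool frame's). Camera axes: x right, y down, z forward; pixel columns grow to the right and rows downward; lengths in m; the calibration is good to about 2 mm. A picture is of the moment at which its call begins: read the wrist's pose just before it.
- hand_in(): hands the job in, once; it reports no verdict.
The state is a dict: "time_s": time; "q": joint angles; "dq": joint speeds; "joint_efforts": joint torques, N m; "eef_pos": TCP position; "eef_rot": TCP orientation; "wrist_force": force on the tool from outside, world axes, zero at the start; "torque": the same for the moment, N m; "opening": opening from 0.0 (shut) to 1.0 (fully open).
Only numpy, scipy, OpenCV 4.12 (cv2) and the standard library are available. Lean on these libraries where they do the work, as an engineer would, in place of code of your own. Each camera call takes 0.05 s, during which the arm holds its last target.

## Working session

There is one attempt and no reset: what is moved stays moved. The work goes in short steps, Python scripts to look and compute and a tool call to move; the robot and the scene stay as the last step left them, time stands still between calls to the robot, and variables do not carry over. Pictures are saved under pics/ and viewed, and the job is handed in when it is done.

Besides the shell and the picture viewer there is one more tool, called after ">>>" as a command line: name --pt "numbers of a row" for each row, then --argument value for the rest. drive_tool: Moves the arm, as the interface text tells. Its arguments: {"type":"object","properties":{"increments":{"type":"array","items":{"type":"array","items":{"type":"number"}}}},"required":["increments"]}

```bash
mkdir -p pics; python3 - <<'E'
from bench import ctrl,camera
import cv2,numpy as np,pickle
o=ctrl.get_obs();print({k:np.round(v,3) for k,v in o.items()})
for n in("scene","top"):
    c=camera(n);pickle.dump(c,open(n+'.pkl','wb'))
    cv2.imwrite(f'pics/{n}0.png',c["img"][:,:,::-1])
    print(n,c["fx"],c["cx"],c["cy"],c["k1"],np.round(c["world_from_camera"],3).tolist())
E
```

```text
{'time_s': np.float64(0.0), 'q': array([ 1.103,  0.182,  1.608, -0.   ,  1.354, -0.206]), 'dq': array([-0.   ,  0.   ,  0.   ,  0.002,  0.002, -0.001]), 'joint_efforts': array([-3.0000e-03, -4.4488e+01, -3.5132e+01, -0.0000e+00,  9.0000e-03,
       -0.0000e+00]), 'eef_pos': array([0.149, 0.555, 0.215]), 'eef_rot': array([ 0.701,  0.092,  0.701, -0.093]), 'wrist_force': array([1.185, 0.602, 0.13 ]), 'torque': array([-0.053,  0.01 ,  0.   ]), 'opening': np.float64(1.004)}
scene 390.90119947281 279.15235620807596 211.0322191321507 -0.0411087390069429 [[-0.902, 0.309, -0.301, 0.831], [0.431, 0.675, -0.599, 0.653], [0.018, -0.67, -0.742, 0.979], [0.0, 0.0, 0.0, 1.0]]
top 453.56035982246686 278.19295675533635 211.9457829940749 -0.07097981078556999 [[-0.001, -0.984, 0.177, 0.302], [-1.0, 0.003, 0.014, -0.01], [-0.014, -0.177, -0.984, 1.206], [0.0, 0.0, 0.0, 1.0]]
```

View pics/scene0.png

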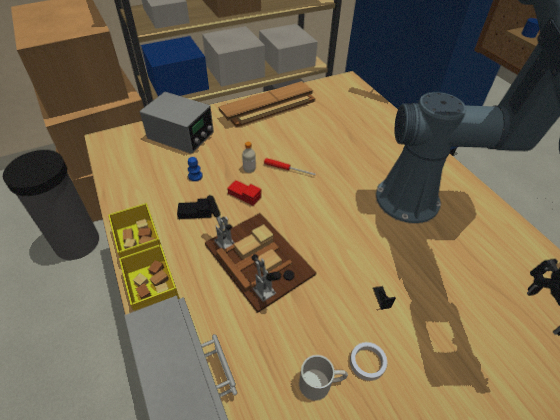

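View pics/top0.png

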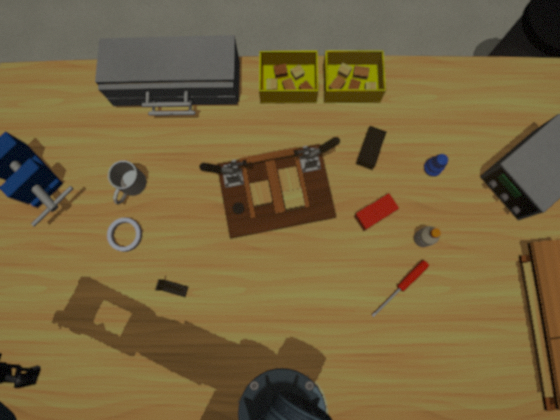

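The top view shows the jig at about (275,192), with a long light piece in the right lane at (292,190) and a short one in the left lane at (262,193). Black (370,147) and red (377,211) look-alikes lie off the jig. I'll enlarge the jig to confirm.

```bash
cat > h.py <<'E'
import numpy as np,cv2
def K(c): return np.array([[c["fx"],0,c["cx"]],[0,c["fy"],c["cy"]],[0,0,1]])
def D(c): return np.array([c["k1"],0,0,0,0.])
def plane(c,uv,z,T=None):
    T=c["world_from_camera"] if T is None else T
    p=cv2.undistortPoints(np.array(uv,float).reshape(-1,1,2),K(c),D(c)).reshape(-1,2)
    d=np.c_[p,np.ones(len(p))]@T[:3,:3].T; o=T[:3,3]
    return o+d*((z-o[2])/d[:,2])[:,None]
def pix(c,P,T=None):
    T=c["world_from_camera"] if T is None else T
    Ti=np.linalg.inv(T); 
    return cv2.projectPoints(np.array(P,float).reshape(-1,1,3),cv2.Rodrigues(Ti[:3,:3])[0],Ti[:3,3],K(c),D(c))[0].reshape(-1,2)
E
python3 - <<'E'
import pickle,cv2
c=pickle.load(open('top.pkl','rb'));cv2.imwrite('pics/topz.png',cv2.resize(c["img"][125:250,190:350,::-1],None,fx=5,fy=5*0.95,interpolation=2)[:600])
c=pickle.load(open('scene.pkl','rb'));cv2.imwrite('pics/scz.png',cv2.resize(c["img"][185:315,190:330,::-1],None,fx=5,fy=4.5,interpolation=2)[:600])
E
```

```text
(no output)
```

View pics/topz.png

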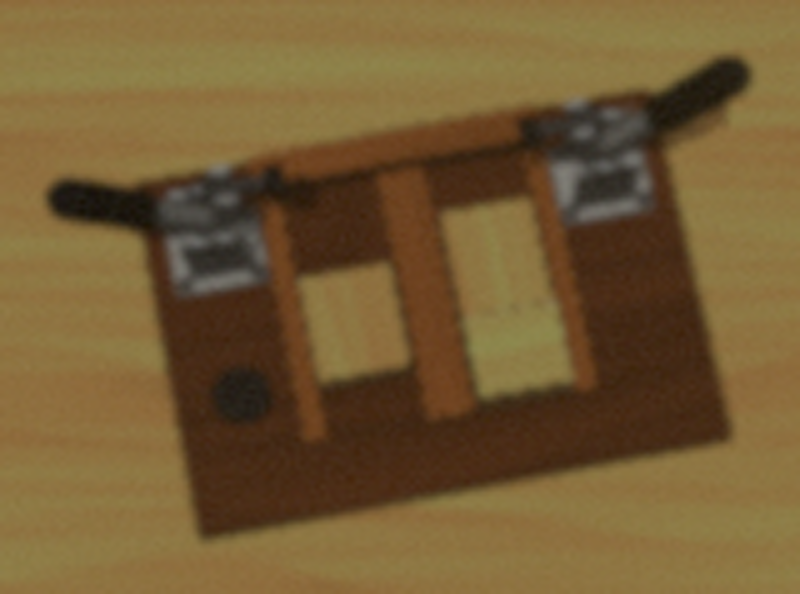

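View pics/scz.png

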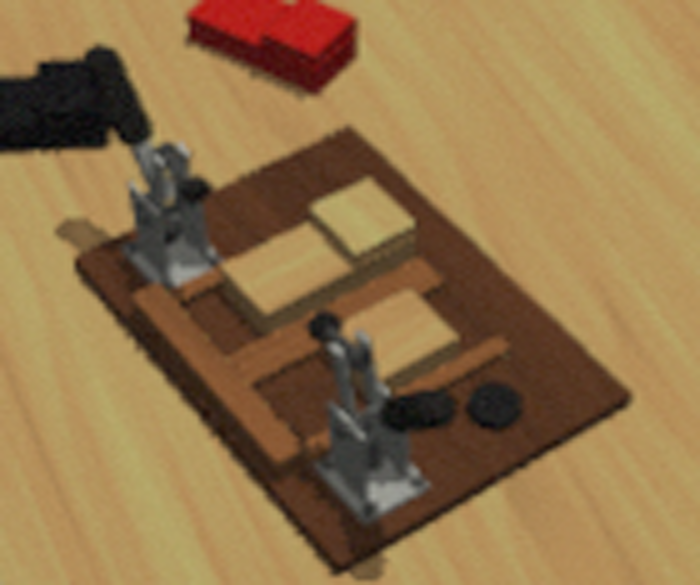

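Three stepped pieces: light one in the jig's right lane (292,190), red (377,211), and black (370,147) on the bench. The crops show the light one is stepped, with its raised part nearest the robot, and lies in the right lane (fits the description). The plain piece in the left lane is the offcut, so I'll use the right clamp. Next I measure the jig.

```bash
cat > m.py <<'E'
import pickle,cv2,numpy as np
from h import *
c=pickle.load(open('top.pkl','rb'))
z=lambda L:[(190+(x+.5)/5-.5,125+(y+.5)/4.75-.5) for x,y in L]
P=plane(c,z([(203,537),(731,438),(655,92),(140,187)]),.015)
print(np.round(P,4)); 
for i in range(4): print(np.linalg.norm(P[i]-P[(i+1)%4]).round(4))
# y-right edges
ydir=(P[0]-P[1])[:2]+0*(P[3]-P[2])[:2]; 
xd=(P[3]-P[0]+P[2]-P[1])[:2]; print('yaw from y-edge',np.arctan2(-ydir[0],ydir[1]),'x-edge',np.arctan2(xd[1],xd[0]))
S=plane(c,z([(285,185),(522,141)]),.040);print('stop edge',np.round(S,4))
B=plane(c,z([(440,210),(530,195),(552,303),(461,316)]),.045);print('blank low',np.round(B,4))
B2=plane(c,z([(462,315),(556,300),(577,383),(482,402)]),.060);print('blank high',np.round(B2,4), [np.linalg.norm(B2[i]-B2[(i+1)%4]).round(4) for i in range(4)])
E
python3 m.py
```

```text
[[ 0.4474  0.1341  0.015 ]
 [ 0.5025 -0.1463  0.015 ]
 [ 0.7053 -0.1096  0.015 ]
 [ 0.6499  0.1724  0.015 ]]
0.2858
0.2061
0.2874
0.206
yaw from y-edge 0.193872953232508 x-edge 0.1830083413227612
stop edge [[ 0.6432  0.0909  0.04  ]
 [ 0.6683 -0.0358  0.04  ]]
blank low [[ 0.6268  0.008   0.045 ]
 [ 0.6353 -0.0397  0.045 ]
 [ 0.5734 -0.0507  0.045 ]
 [ 0.5662 -0.0029  0.045 ]]
blank high [[ 0.5634 -0.0035  0.06  ]
 [ 0.5716 -0.0523  0.06  ]
 [ 0.5254 -0.0626  0.06  ]
 [ 0.5151 -0.0137  0.06  ]] [np.float64(0.0494), np.float64(0.0473), np.float64(0.05), np.float64(0.0493)]
```

```bash
cat > st.py <<'E'
from bench import ctrl
import numpy as np
from scipy.spatial.transform import Rotation as R
O=np.array([.6035,.018,0]);yaw=.19
J=R.from_euler('z',yaw).as_matrix()
def state():
    o=ctrl.get_obs();q=o["eef_rot"];M=R.from_quat([q[1],q[2],q[3],q[0]]).as_matrix()
    return o,M
def goto(pj,ysign=-1):
    """jig-frame target for TCP -> shift in tool axes, turn needed"""
    o,M=state();p=o["eef_pos"]
    t=O+J@np.array(pj)
    ty=ysign*J[:,1];tx=np.array([0,0,-1.]);T=np.c_[tx,ty,np.cross(tx,ty)]
    rv=np.degrees(R.from_matrix(M.T@T).as_rotvec())
    print('t',o["time_s"],'q',np.round(o["q"],2),'jigTCP',np.round(J.T@(p-O),4),'F',np.round(o["wrist_force"],1),'open',round(float(o["opening"]),2))
    print('rotvec',np.round(rv,1),'shift cur axes',np.round(M.T@(t-p),4),'shift target axes',np.round(T.T@(t-p),4))
    print(np.round(M,3).tolist())
if __name__=="__main__":
    for s in(1,-1): goto((-.125,-.04,.15),s)
E
python3 st.py
```

```text
t 0.1 q [ 1.1   0.18  1.61  0.    1.35 -0.21] jigTCP [-0.3453  0.6132  0.215 ] F [ 0.1 -0.1  0.3] open 1.0
rotvec [-25.9  -0.    0.1] shift cur axes [ 0.0656 -0.4913  0.4834] shift target axes [ 0.065  -0.6532  0.2203]
[[-0.001, 0.259, 0.966], [-0.001, 0.966, -0.259], [-1.0, -0.002, -0.0]]
t 0.1 q [ 1.1   0.18  1.61  0.    1.35 -0.21] jigTCP [-0.3453  0.6132  0.215 ] F [ 0.1 -0.1  0.3] open 1.0
rotvec [1.541e+02 1.000e-01 1.000e-01] shift cur axes [ 0.0656 -0.4913  0.4834] shift target axes [ 0.065   0.6532 -0.2203]
[[-0.001, 0.259, 0.966], [-0.001, 0.966, -0.259], [-1.0, -0.002, -0.0]]
```

>>> drive_tool --pt "0 0 0 -8.6 0 0 -1" --pt "0 0 0 -8.6 0 0 -1" --pt "0 0 0 -8.7 0 0 -1" --pt "0 -0.05 0.017 0 0 0 -1" --pt "0 -0.05 0.017 0 0 0 -1" --pt "0 -0.05 0.017 0 0 0 -1" --pt "0 -0.05 0.017 0 0 0 -1" --pt "0 -0.05 0.017 0 0 0 -1" --pt "0 -0.05 0.017 0 0 0 -1" --pt "0 -0.05 0.017 0 0 0 -1"

```text
time_s: 1.35
eef_pos: [0.3322, 0.2327, 0.2157]
eef_rot: [0.704, -0.067, 0.704, 0.067]
wrist_force: [0.4, 0.2, -0.1]
opening: 0.003
```

```bash
python3 -c "
from st import *
goto((-.125,-.04,.15),1)"
```

```text
t 1.35 q [ 0.32 -0.22  2.    0.    1.36 -1.44] jigTCP [-0.2259  0.2621  0.2157] F [ 0.4  0.2 -0.1] open 0.0
rotvec [ 0.  0. -0.] shift cur axes [ 0.0657 -0.3021  0.1007] shift target axes [ 0.0657 -0.3021  0.1009]
[[0.0, -0.189, 0.982], [0.0, 0.982, 0.189], [-1.0, 0.0, 0.0]]
```

>>> drive_tool --pt "0 -0.05 0.01 0 0 0 -1" --pt "0 -0.05 0.01 0 0 0 -1" --pt "0 -0.05 0.01 0 0 0 -1" --pt "0 -0.05 0.01 0 0 0 -1" --pt "0 -0.05 0.01 0 0 0 -1" --pt "0 -0.05 0.01 0 0 0 -1" --pt "0 -0.002 0 0 0 0 -1" --pt "0 0 0 0 0 0 -1"

```text
time_s: 2.35
eef_pos: [0.4472, -0.0506, 0.2152]
eef_rot: [0.703, -0.066, 0.704, 0.067]
wrist_force: [0.2, -0.6, 0.1]
opening: -0.003
```

```bash
python3 -c "
from st import *
import pickle,cv2
from bench import camera
goto((-.125,-.04,.15),1)
o,M=state();c=camera('wrist');T=np.eye(4);T[:3,:3]=M;T[:3,3]=o['eef_pos'];c['world_from_camera']=T@c['hand_eye']
pickle.dump(c,open('w1.pkl','wb'));cv2.imwrite('pics/w1.png',c['img'][:,:,::-1])
"
```

```text
t 2.35 q [-0.38 -0.11  1.91  0.    1.34 -2.14] jigTCP [-0.1664 -0.0378  0.2152] F [ 0.2 -0.6  0.1] open -0.0
rotvec [-0.  -0.1 -0.1] shift cur axes [ 0.0652 -0.0022  0.0415] shift target axes [ 0.0652 -0.0022  0.0414]
[[-0.001, -0.188, 0.982], [0.001, 0.982, 0.188], [-1.0, 0.001, -0.001]]
```

View pics/w1.png

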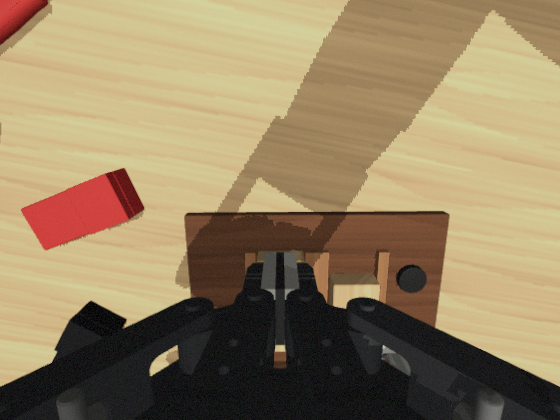

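The wrist view shows the board's near edge from (185,213) to (447,212), the fence ends at about (247–383,251), and the wheel at (412,279). I'll use these to check the jig frame.

```bash
python3 -c "
from st import *
import pickle
from h import *
c=pickle.load(open('w1.pkl','rb'))
f=lambda uv,z:print(z,np.round((plane(c,uv,z)-O)@J,4).tolist())
f([(186,213),(447,212)],.015)
f([(245,252),(255,252),(318,252),(329,252),(378,251),(388,251)],.025)
f([(329,275),(379,275)],.045)
f([(412,279)],.025)
"
```

```text
0.015 [[-0.1349, -0.1381, 0.015], [-0.136, 0.1438, 0.015]]
0.025 [[-0.0939, -0.0745, 0.025], [-0.0939, -0.0637, 0.025], [-0.0939, 0.0044, 0.025], [-0.0939, 0.0163, 0.025], [-0.095, 0.0694, 0.025], [-0.095, 0.0802, 0.025]]
0.045 [[-0.0763, 0.0142, 0.045], [-0.0762, 0.0663, 0.045]]
0.025 [[-0.0617, 0.1097, 0.025]]
```

>>> drive_tool --pt "0.04 0 0.036 0 0 0 -1" --pt "0.04 0 0 0 0 0 -1" --pt "0.04 0 0 0 0 0 -1" --pt "0.03 0 0 0 0 0 -1" --pt "0.015 0 0 0 0 0 -1" --pt "0.01 0 0 0 0 0 -1" --pt "0 0 0 0 0 0 -1"

```text
time_s: 3.28
eef_pos: [0.4833, -0.0439, 0.041]
eef_rot: [0.704, -0.067, 0.704, 0.067]
wrist_force: [-0.0, -0.7, -0.4]
opening: -0.0
```

```bash
python3 -c "
from st import *
import pickle,cv2
from bench import camera
goto((-.065,-.0385,.038),1)
c=camera('scene');pickle.dump(c,open('scene.pkl','wb'))
cv2.imwrite('pics/sc2.png',cv2.resize(c['img'][170:320,180:380,::-1],None,fx=4,fy=4,interpolation=2))
"
```

```text
t 3.275 q [-0.34  0.23  1.96  0.    0.96 -2.1 ] jigTCP [-0.1297 -0.038   0.041 ] F [-0.  -0.7 -0.4] open -0.0
rotvec [0. 0. 0.] shift cur axes [ 0.003  -0.0005  0.0647] shift target axes [ 0.003  -0.0005  0.0647]
[[0.0, -0.19, 0.982], [0.0, 0.982, 0.19], [-1.0, -0.0, 0.0]]
```

View pics/sc2.png

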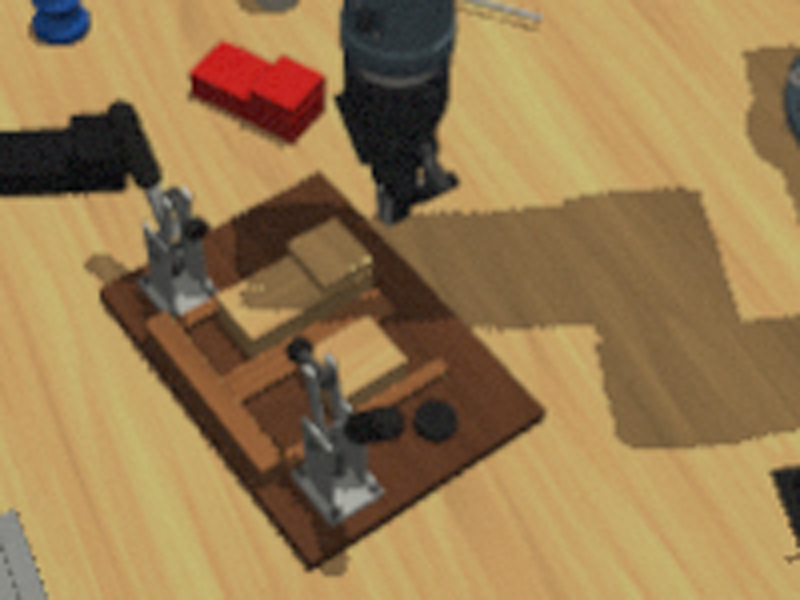

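The closed fingertips are behind the blank's rear face and clear of it. I'll push slowly.

>>> drive_tool --pt "0.003 0 0.008 0 0 0 -1" --pt "0 0 0.008 0 0 0 -1" --pt "0 0 0.005 0 0 0 -1" --pt "0 0 0.005 0 0 0 -1" --pt "0 0 0.005 0 0 0 -1" --pt "0 0 0.005 0 0 0 -1" --pt "0 0 0.005 0 0 0 -1" --pt "0 0 0.005 0 0 0 -1" --pt "0 0 0.005 0 0 0 -1" --pt "0 0 0 0 0 0 -1"

```text
time_s: 4.58
eef_pos: [0.5338, -0.0345, 0.0378]
eef_rot: [0.704, -0.067, 0.704, 0.067]
wrist_force: [0.1, -0.2, 0.8]
opening: 0.001
```

>>> drive_tool --pt "0 0 0.003 0 0 0 -1" --pt "0 0 0.002 0 0 0 -1" --pt "0 0 0 0 0 0 -1"

```text
time_s: 4.95
eef_pos: [0.5384, -0.0336, 0.0378]
eef_rot: [0.704, -0.067, 0.704, 0.067]
wrist_force: [0.5, -0.6, -0.6]
opening: 0.002
```

```bash
python3 -c "
from st import *
import pickle,cv2
from bench import camera
goto((-.065,-.0385,.038),1)
c=camera('scene');pickle.dump(c,open('scene.pkl','wb'))
cv2.imwrite('pics/sc3.png',cv2.resize(c['img'][190:300,200:340,::-1],None,fx=5,fy=5,interpolation=2))
"
```

```text
t 4.95 q [-0.28  0.34  1.82  0.    0.99 -2.04] jigTCP [-0.0737 -0.0384  0.0378] F [ 0.5 -0.6 -0.6] open 0.0
rotvec [0. 0. 0.] shift cur axes [-0.0002 -0.0001  0.0087] shift target axes [-0.0002 -0.0001  0.0087]
[[0.0, -0.189, 0.982], [-0.0, 0.982, 0.189], [-1.0, -0.0, 0.0]]
```

View pics/sc3.png

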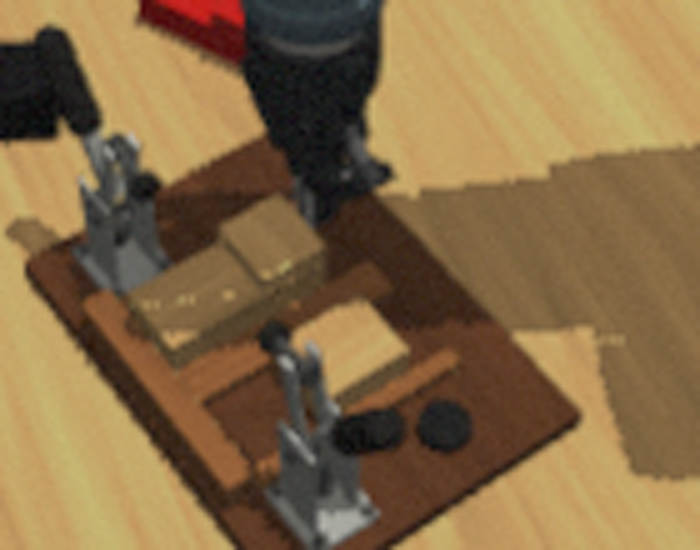

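The blank slides straight, with its nose now around (165,355) in the crop, about 10 mm short of the stop. Continuing until the force rises.

>>> drive_tool --pt "0 0 0.003 0 0 0 -1" --pt "0 0 0.003 0 0 0 -1" --pt "0 0 0.002 0 0 0 -1" --pt "0 0 0 0 0 0 -1"

```text
time_s: 5.5
eef_pos: [0.5431, -0.0326, 0.0375]
eef_rot: [0.701, -0.067, 0.706, 0.067]
wrist_force: [-11.5, -3.8, 10.2]
opening: -0.001
```

>>> drive_tool --pt "0 0 0.001 0 0 0 -1" --pt "0 0 0.001 0 0 0 -1" --pt "0 0 0 0 0 0 -1"

```text
time_s: 5.88
eef_pos: [0.5431, -0.0325, 0.0374]
eef_rot: [0.7, -0.068, 0.708, 0.068]
wrist_force: [-20.5, -7.2, 15.8]
opening: 0.004
```

```bash
python3 -c "
from st import *
import pickle,cv2
from bench import camera
goto((-.065,-.0385,.038),1)
c=camera('scene');pickle.dump(c,open('scene.pkl','wb'))
cv2.imwrite('pics/sc4.png',cv2.resize(c['img'][205:285,205:305,::-1],None,fx=7,fy=7,interpolation=2))
"
```

```text
t 5.875 q [-0.28  0.35  1.8  -0.    1.   -2.03] jigTCP [-0.0688 -0.0382  0.0374] F [-20.5  -7.2  15.8] open 0.0
rotvec [ 0.1 -0.6 -0.1] shift cur axes [-0.0007 -0.0003  0.0038] shift target axes [-0.0006 -0.0003  0.0038]
[[-0.011, -0.19, 0.982], [-0.001, 0.982, 0.19], [-1.0, 0.001, -0.011]]
```

View pics/sc4.png

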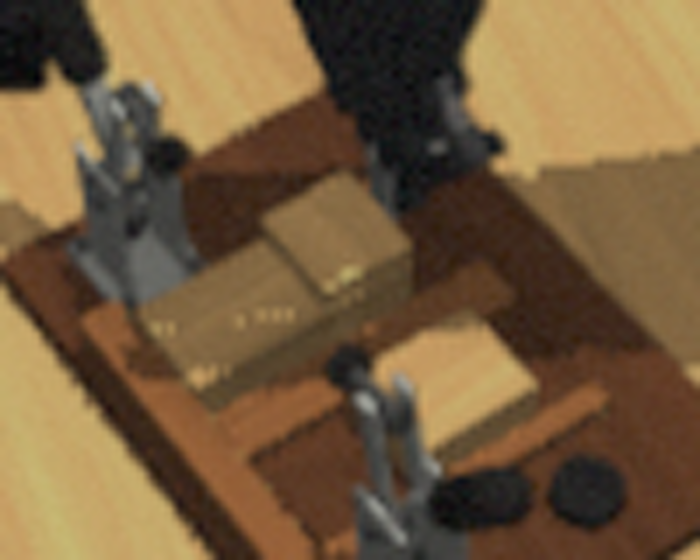

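The nose line at (150,310)–(205,405) sits on the stop's face and the force jumped to about 22 N, so the blank looks home. I'll back straight off, go up, and check from above.

>>> drive_tool --pt "0 0 -0.004 0 0 0 -1" --pt "0 0 -0.006 0 0 0 -1" --pt "0 0 -0.02 0 0 0 -1" --pt "-0.02 0 -0.03 0 0 0 -1" --pt "-0.05 0 -0.03 0 0 0 -1" --pt "-0.05 0 -0.03 0 0 0 -1" --pt "-0.05 0 -0.03 0 0 0 -1" --pt "0 0 -0.03 0 0 0 -1" --pt "0 0 0 0 0 0 -1"

```text
time_s: 7.05
eef_pos: [0.3708, -0.066, 0.2085]
eef_rot: [0.705, -0.067, 0.703, 0.066]
wrist_force: [0.3, 0.2, -0.8]
opening: -0.001
```

```bash
python3 -c "
from st import *
import pickle,cv2
from bench import camera
goto((.03,-.22,.20),1)
c=camera('top');pickle.dump(c,open('top2.pkl','wb'))
cv2.imwrite('pics/top2.png',cv2.resize(c['img'][125:245,190:350,::-1],None,fx=5,fy=5,interpolation=2))
"
```

```text
t 7.05 q [-0.49 -0.3   2.08  0.    1.36 -2.25] jigTCP [-0.2444 -0.0385  0.2085] F [ 0.3  0.2 -0.8] open -0.0
rotvec [-0.1  0.1  0.1] shift cur axes [ 0.0094 -0.1812  0.2745] shift target axes [ 0.0085 -0.1815  0.2744]
[[0.003, -0.188, 0.982], [-0.001, 0.982, 0.188], [-1.0, -0.002, 0.002]]
```

View pics/top2.png

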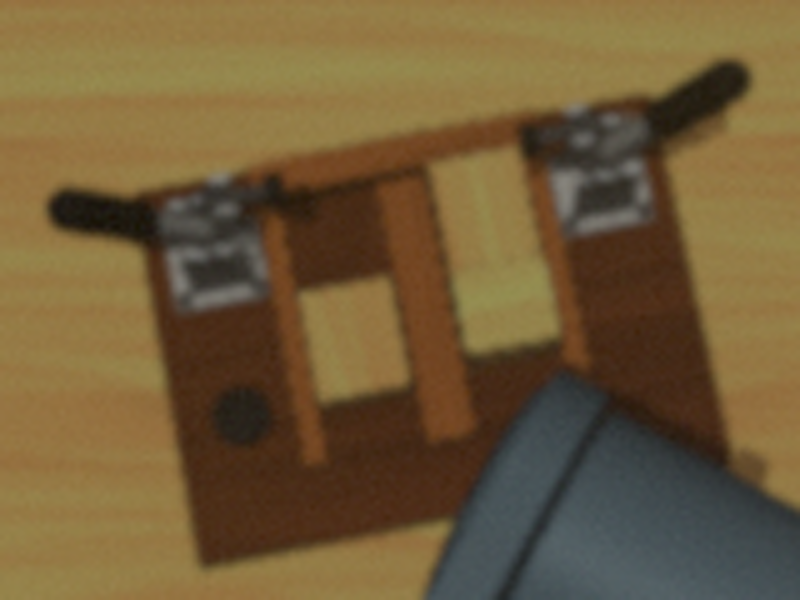

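The top crop shows the nose edge (430,165)–(522,147) flush with the stop. I'll measure it together with the right grip end at (735,80).

```bash
python3 -c "
from st import *
import pickle
from h import *
c=pickle.load(open('top2.pkl','rb'))
z=lambda L:[(190+(x+.5)/5-.5,125+(y+.5)/5-.5) for x,y in L]
f=lambda uv,h:print(h,np.round((plane(c,z(uv),h)-O)@J,4).tolist())
f([(430,165),(522,147)],.045)
f([(290,195),(400,176)],.040)
f([(470,357),(560,340)],.060)
f([(735,78)],.170);f([(62,208)],.17)
print(pix(c,[O+J@np.array([.03,s*.167,.173]) for s in(1,-1)])-[190,125])
b=plane(pickle.load(open('top.pkl','rb')),[(360,165),(380,130)],.04);print((b-O)@J)
"
```

```text
0.045 [[0.0524, -0.0148, 0.045], [0.0527, -0.0648, 0.045]]
0.04 [[0.0521, 0.0615, 0.04], [0.051, 0.0019, 0.04]]
0.06 [[-0.0575, -0.0151, 0.06], [-0.0576, -0.0625, 0.06]]
0.17 [[0.0287, -0.1614, 0.17]]
0.17 [[0.0276, 0.1656, 0.17]]
[[ 11.01780492  40.02700539]
 [148.92885298  13.85556684]]
[[-0.0094575  -0.23172467  0.04      ]
 [ 0.07605135 -0.30709966  0.04      ]]
```

The nose measures x 0.0525 and the stop edge 0.0515, both read about 3 mm low, so the blank is home and straight. Next I turn the tool a quarter so its slim side faces the right grip.

>>> drive_tool --pt "0 0 0 10 0 0 -1" --pt "0 0 0 10 0 0 -1" --pt "0 0 0 10 0 0 -1" --pt "0 0 0 10 0 0 -1" --pt "0 0 0 10 0 0 -1" --pt "0 0 0 10 0 0 -1" --pt "0 0 0 10 0 0 -1" --pt "0 0 0 10 0 0 -1" --pt "0 0 0 10 0 0 -1" --pt "0 0 0 0 0 0 -1"

```text
time_s: 8.35
eef_pos: [0.3717, -0.0655, 0.2073]
eef_rot: [0.545, 0.45, 0.546, -0.45]
wrist_force: [0.6, 0.2, 0.3]
opening: -0.003
```

```bash
python3 -c "
from st import *
goto((.03,-.225,.166),1)
o,M=state();t=O+J@np.array([.03,-.225,.166]);print(M.T@(t-o['eef_pos']));print(np.round(J.T@M,3))"
```

```text
t 8.35 q [-0.49 -0.29  2.07  0.    1.36 -0.68] jigTCP [-0.2434 -0.0382  0.2073] F [0.6 0.2 0.3] open -0.0
rotvec [-89.9  -0.1  -0. ] shift cur axes [0.0409 0.273  0.1874] shift target axes [ 0.0413 -0.1868  0.2734]
[[-0.001, 0.982, 0.191], [0.001, 0.191, -0.982], [-1.0, -0.001, -0.001]]
[0.04094207 0.27296372 0.18744932]
[[-0.001  1.     0.002]
 [ 0.001  0.002 -1.   ]
 [-1.    -0.001 -0.001]]
```

>>> drive_tool --pt "0 0.02 0.035 0 0 0 -1" --pt "0 0.02 0.035 0 0 0 -1" --pt "0 0.03 0.035 0 0 0 -1" --pt "0 0.04 0.035 0 0 0 -1" --pt "0 0.04 0.035 0 0 0 -1" --pt "0 0.04 0.012 0 0 0 -1" --pt "0 0.04 0 0 0 0 -1" --pt "0 0.043 0 0 0 0 -1" --pt "0.02 0 0 0 0 0 -1" --pt "0.02 0 0 0 0 0 -1"

```text
time_s: 9.6
eef_pos: [0.674, -0.1972, 0.1651]
eef_rot: [0.545, 0.449, 0.547, -0.45]
wrist_force: [-1.3, -0.3, -0.5]
opening: 0.004
```

```bash
python3 -c "
from st import *
import cv2
from bench import camera
goto((.03,-.225,.166),1)
c=camera('scene')
cv2.imwrite('pics/sc5.png',cv2.resize(c['img'][140:290,180:340,::-1],None,fx=4,fy=4,interpolation=2))
c=camera('top')
cv2.imwrite('pics/top5.png',cv2.resize(c['img'][105:225,240:400,::-1],None,fx=4,fy=4,interpolation=2))
"
```

```text
t 9.6 q [-0.45  0.5   1.29 -0.    1.35 -0.65] jigTCP [ 0.0286 -0.2246  0.1651] F [-1.3 -0.3 -0.5] open 0.0
rotvec [-89.8  -0.1   0. ] shift cur axes [-0.0009  0.0014  0.0004] shift target axes [-0.0009 -0.0004  0.0014]
[[-0.002, 0.981, 0.192], [0.001, 0.192, -0.981], [-1.0, -0.002, -0.001]]
```

View pics/sc5.png

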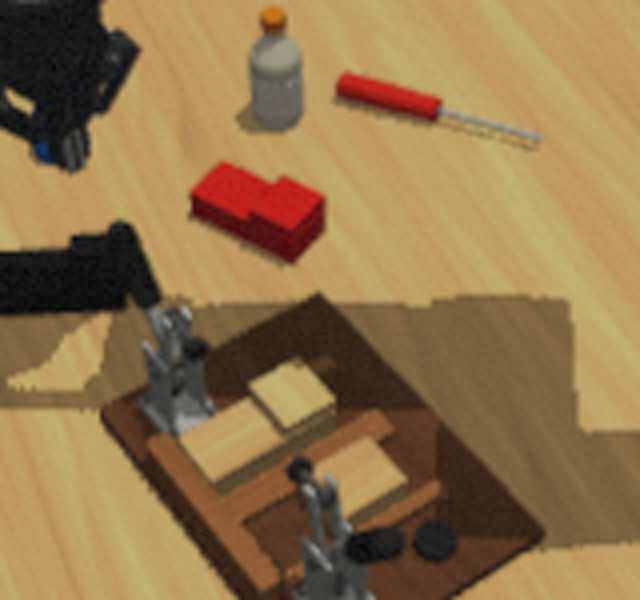

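View pics/top5.png

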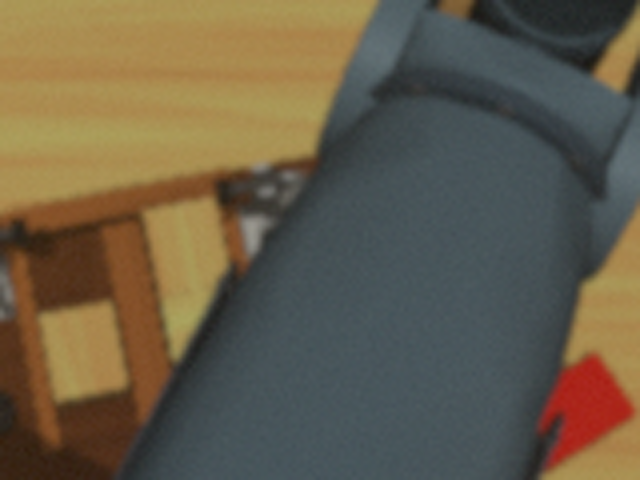

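The fingertip at (70,160) is clear, outside the grip top at (120,232). Pushing inward.

>>> drive_tool --pt "0 0.001 -0.02 0 0 0 -1" --pt "0 0 -0.012 0 0 0 -1" --pt "0 0 -0.012 0 0 0 -1" --pt "0 0 -0.01 0 0 0 -1" --pt "0 0 -0.01 0 0 0 -1"

```text
time_s: 10.32
eef_pos: [0.6636, -0.1339, 0.1681]
eef_rot: [0.545, 0.45, 0.545, -0.45]
wrist_force: [0.2, -1.1, 0.7]
opening: -0.002
```

```bash
python3 -c "
from st import *
import cv2
from bench import camera
goto((.03,-.225,.166),1)
c=camera('scene')
cv2.imwrite('pics/sc6.png',cv2.resize(c['img'][140:290,180:340,::-1],None,fx=4,fy=4,interpolation=2))
"
```

```text
t 10.325 q [-0.37  0.44  1.37 -0.    1.33 -0.56] jigTCP [ 0.0303 -0.1606  0.1681] F [ 0.2 -1.1  0.7] open -0.0
rotvec [-90.   0.  -0.] shift cur axes [ 0.0022 -0.0003  0.0644] shift target axes [ 0.0021 -0.0644 -0.0003]
[[0.0, 0.982, 0.189], [-0.0, 0.189, -0.982], [-1.0, 0.0, 0.0]]
```

View pics/sc6.png

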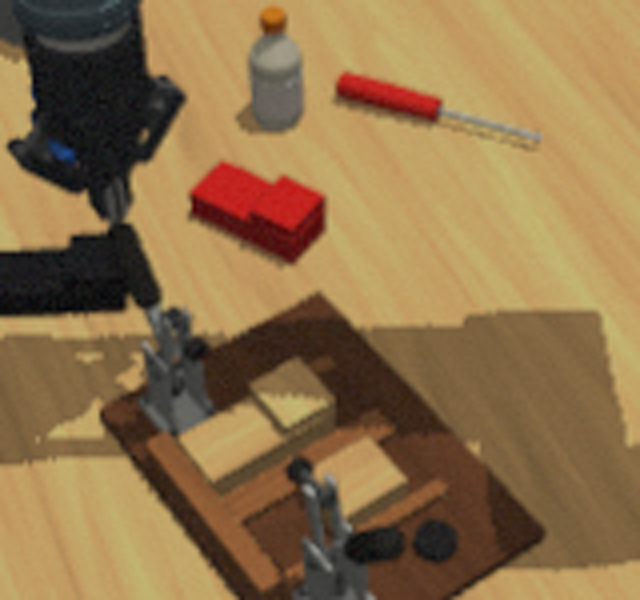

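```bash
python3 -c "
from st import *
from h import *
import pickle
c=pickle.load(open('scene.pkl','rb'))
g=lambda a:O+J@np.array([.03,-.108-.105*np.sin(.6-a),.086+.105*np.cos(.6-a)])
p=lambda P:print(((pix(c,[P])-[180,140])*4).round(0))
for a in(0,.1,.2,.3):p(g(a))
o,M=state();p(o['eef_pos']+M[:,0]*.011);p(o['eef_pos'])
"
```

```text
[[110. 218.]]
[[115. 220.]]
[[121. 223.]]
[[127. 227.]]
[[117. 239.]]
[[116. 229.]]
```

The grip top at (122,226) overlaps the finger, and contact is just starting (1 N). Continuing.

>>> drive_tool --pt "0.002 0 -0.008 0 0 0 -1" --pt "0 0 -0.008 0 0 0 -1" --pt "0 0 -0.008 0 0 0 -1"

```text
time_s: 10.75
eef_pos: [0.6589, -0.1107, 0.1656]
eef_rot: [0.545, 0.45, 0.545, -0.45]
wrist_force: [0.5, -0.2, -0.1]
opening: 0.004
```

```bash
python3 -c "
from st import *
import cv2
from bench import camera
goto((.03,-.225,.166),1)
c=camera('scene')
cv2.imwrite('pics/sc7.png',cv2.resize(c['img'][160:260,190:290,::-1],None,fx=6,fy=6,interpolation=2))
"
```

```text
t 10.75 q [-0.34  0.43  1.4   0.    1.32 -0.53] jigTCP [ 0.0301 -0.1369  0.1656] F [ 0.5 -0.2 -0.1] open 0.0
rotvec [-90.  -0.   0.] shift cur axes [-0.0004 -0.0001  0.0881] shift target axes [-0.0004 -0.0881 -0.0001]
[[-0.0, 0.982, 0.189], [0.0, 0.189, -0.982], [-1.0, -0.0, -0.0]]
```

View pics/sc7.png

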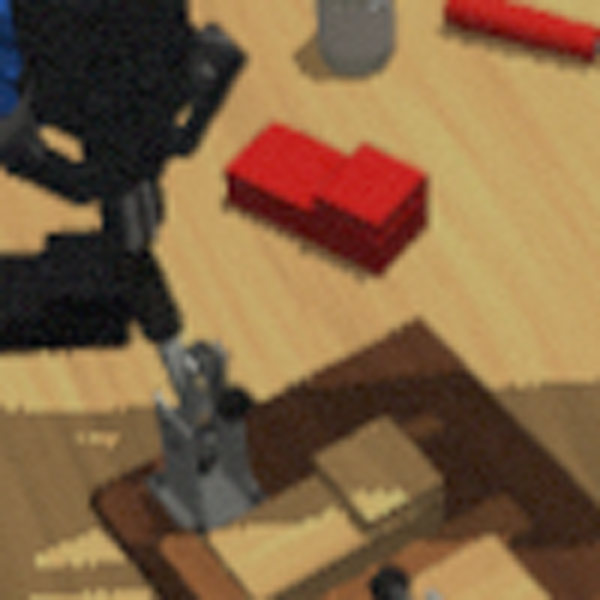

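```bash
python3 -c "
from st import *
from h import *
from bench import camera
import pickle
c=camera('scene');pickle.dump(c,open('sc8.pkl','wb'))
d=c['depth'];T=c['world_from_camera']
v,u=np.mgrid[185:235,195:240];u=u.ravel();v=v.ravel();z=d[v,u]
n=cv2.undistortPoints(np.c_[u,v].astype(float).reshape(-1,1,2),K(c),D(c)).reshape(-1,2)
P=np.c_[n*z[:,None],z]@T[:3,:3].T+T[:3,3];P=(P-O)@J
for h in np.arange(.09,.26,.01):
  m=(abs(P[:,2]-h)<.005)&(abs(P[:,0]-.03)<.03)&(P[:,1]<-.05)
  if m.any(): print(h.round(3),m.sum(),'x',P[m,0].min().round(3),P[m,0].max().round(3),'y',P[m,1].min().round(3),P[m,1].max().round(3),np.median(P[m,1]).round(3))
"
```

```text
0.09 34 x 0.019 0.047 y -0.112 -0.082 -0.099
0.1 15 x 0.022 0.039 y -0.117 -0.086 -0.107
0.11 23 x 0.025 0.038 y -0.127 -0.081 -0.112
0.12 21 x 0.021 0.039 y -0.13 -0.055 -0.118
0.13 62 x 0.02 0.04 y -0.136 -0.053 -0.092
0.14 78 x 0.018 0.039 y -0.143 -0.051 -0.088
0.15 29 x 0.019 0.039 y -0.149 -0.129 -0.136
0.16 29 x 0.02 0.04 y -0.154 -0.135 -0.143
0.17 8 x 0.032 0.04 y -0.159 -0.144 -0.152
0.18 2 x 0.035 0.037 y -0.126 -0.125 -0.125
0.19 21 x 0.019 0.044 y -0.14 -0.121 -0.125
0.2 28 x 0.018 0.045 y -0.138 -0.122 -0.126
0.21 28 x 0.017 0.045 y -0.138 -0.12 -0.125
0.22 20 x 0.002 0.046 y -0.131 -0.12 -0.124
0.23 59 x 0.002 0.06 y -0.145 -0.12 -0.124
0.24 43 x 0.009 0.06 y -0.147 -0.119 -0.123
0.25 18 x 0.025 0.06 y -0.131 -0.116 -0.119
```

```bash
python3 -c "
from st import *
from h import *
import pickle
c=pickle.load(open('sc8.pkl','rb'))
for P in [(.03,-.125,.155),(.03,-.125,.18),(.03,-.148,.155),(.03,-.167,.173),(.03,-.13,.118)]:
  p=pix(c,[O+J@np.array(P)])[0];print(P,p.round(1),(p-[190,160])*6)
print((c['depth'][190:215,200:225]*1000).astype(int)[::2,::2])
cv2.imwrite('pics/sc8.png',cv2.resize(c['img'][180:230,195:245,::-1],None,fx=12,fy=12,interpolation=0))
"
```

```text
(0.03, -0.125, 0.155) [215.5 207.4] [152.93046045 284.16449306]
(0.03, -0.125, 0.18) [214.6 201.3] [147.44094404 248.00382012]
(0.03, -0.148, 0.155) [211.5 202.6] [128.75047175 255.49027102]
(0.03, -0.167, 0.173) [207.5 194.4] [104.81570519 206.27158527]
(0.03, -0.13, 0.118) [215.9 214.9] [155.54513982 329.2728864 ]
[[1031 1033 1042 1050 1046 1051 1057 1062 1066 1379 1382 1382 1383]
 [1033 1040 1044 1048 1055 1059 1061 1066 1076 1373 1371 1370 1372]
 [1369 1048 1047 1363 1065 1070 1066 1072 1082 1366 1369 1368 1371]
 [1355 1359 1357 1357 1073 1077 1073 1079 1088 1360 1365 1355 1360]
 [1352 1353 1350 1353 1088 1081 1079 1085 1085 1356 1354 1359 1351]
 [1286 1283 1281 1285 1118 1082 1084 1090 1091 1344 1345 1347 1349]
 [1277 1280 1276 1282 1118 1116 1120 1124 1342 1337 1340 1349 1342]
 [1271 1271 1271 1273 1270 1119 1119 1122 1130 1333 1336 1335 1337]
 [1266 1271 1267 1269 1268 1125 1123 1123 1127 1331 1331 1331 1330]
 [1262 1263 1263 1266    0 1129 1122    0 1125 1138 1327 1322 1322]
 [1258 1260 1260 1259 1257 1261 1122 1123 1128 1132 1313 1313 1318]
 [1266 1264 1264 1267 1269 1268 1132 1126 1127 1132 1311 1311 1310]
 [1272 1277 1276 1276 1281 1279 1304 1128 1129 1129 1137 1303 1304]]
```

View pics/sc8.png

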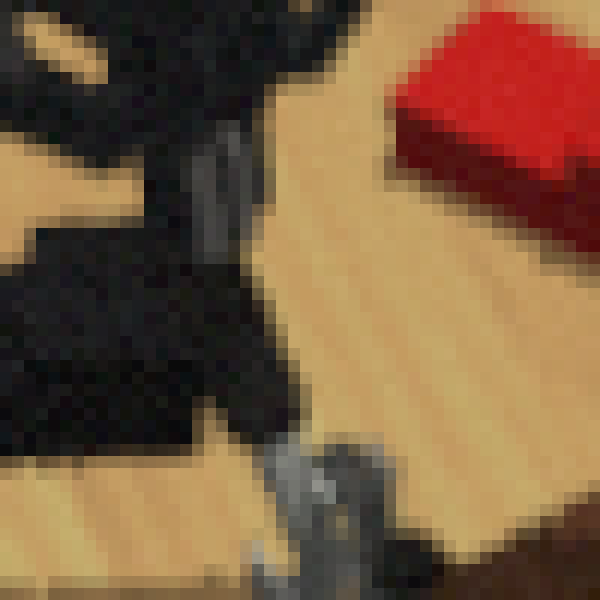

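The depth image settles it. The visible finger ends at z ≈ 0.18 and passed over the top of the grip, and the handle is still open, so the shut fingertips end higher than the nominal figure. I'll rise, back out, and come in about 27 mm lower.

>>> drive_tool --pt "-0.02 0 0 0 0 0 -1" --pt "0 0 0.03 0 0 0 -1" --pt "0 0 0.03 0 0 0 -1" --pt "0 0 0.028 0 0 0 -1" --pt "0.02 0 0 0 0 0 -1" --pt "0.026 0 0 0 0 0 -1" --pt "0 0 0 0 0 0 -1"

```text
time_s: 11.72
eef_pos: [0.6734, -0.1965, 0.1359]
eef_rot: [0.543, 0.45, 0.548, -0.451]
wrist_force: [-0.5, -0.3, 0.5]
opening: -0.001
```

```bash
cat > dep.py <<'E'
from st import *
from h import *
from bench import camera
import sys
goto((.03,-.225,.14),1)
c=camera('scene')
d=c['depth'];T=c['world_from_camera']
v,u=np.mgrid[150:260,150:300];u=u.ravel();v=v.ravel();z=d[v,u]
n=cv2.undistortPoints(np.c_[u,v].astype(float).reshape(-1,1,2),K(c),D(c)).reshape(-1,2)
P=np.c_[n*z[:,None],z]@T[:3,:3].T+T[:3,3];P=(P-O)@J
for h in np.arange(.08,.26,.01):
  m=(abs(P[:,2]-h)<.005)&(abs(P[:,0]-.03)<.035)&(P[:,1]<0)&(P[:,1]>-.26)
  if m.any(): print(h.round(3),m.sum(),np.histogram(P[m,1],bins=np.arange(-.26,.001,.01))[0])
cv2.imwrite('pics/'+sys.argv[1],cv2.resize(c['img'][140:290,180:340,::-1],None,fx=4,fy=4,interpolation=2))
E
python3 dep.py s9.png
```

```text
t 11.725 q [-0.45  0.53  1.31  0.    1.3  -0.64] jigTCP [ 0.0281 -0.2238  0.1359] F [-0.5 -0.3  0.5] open -0.0
rotvec [-90.   -0.4   0.1] shift cur axes [-0.0041  0.0019  0.0012] shift target axes [-0.0041 -0.0012  0.0019]
[[-0.006, 0.982, 0.189], [0.003, 0.189, -0.982], [-1.0, -0.006, -0.004]]
0.08 33 [ 0  0  0  0  0  0  0  0  0  0  0  0  0  0  3  1 17 12  0  0  0  0  0  0
  0  0]
0.09 34 [ 0  0  0  0  0  0  0  0  0  0  0  0  0  0  3 11 13  6  1  0  0  0  0  0
  0  0]
0.1 18 [0 0 0 0 0 0 0 0 0 0 0 0 0 0 3 5 6 4 0 0 0 0 0 0 0 0]
0.11 19 [ 0  0  0  0  0  0  0  0  0  0  0  0  0  2 10  3  0  4  0  0  0  0  0  0
  0  0]
0.12 28 [ 0  0  0  0  0  0  0  0  0  0  0  0  0  5 12  0  0  7  0  0  4  0  0  0
  0  0]
0.13 63 [ 0  0  0  0  0  0  0  0  0  0  0  0  4 19  7  0  0  8  6  5 14  0  0  0
  0  0]
0.14 78 [ 0  0  0  0  0  0  0  0  0  0  0  1 14 16  0  0  8 19  9  3  8  0  0  0
  0  0]
0.15 32 [ 0  0  0  0  1  0  0  0  0  0  0  7 21  3  0  0  0  0  0  0  0  0  0  0
  0  0]
0.16 54 [ 0  0  0  1 17  3  0  0  0  0  4 23  6  0  0  0  0  0  0  0  0  0  0  0
  0  0]
0.17 56 [ 0  0  0  3 19  1  0  0  0  1 22 10  0  0  0  0  0  0  0  0  0  0  0  0
  0  0]
0.18 25 [ 0  0  0  3 21  1  0  0  0  0  0  0  0  0  0  0  0  0  0  0  0  0  0  0
  0  0]
0.19 25 [ 0  0  0  0 24  1  0  0  0  0  0  0  0  0  0  0  0  0  0  0  0  0  0  0
  0  0]
0.2 59 [ 0  0  3  5 37 14  0  0  0  0  0  0  0  0  0  0  0  0  0  0  0  0  0  0
  0  0]
0.21 68 [ 0  0  7 16 33 12  0  0  0  0  0  0  0  0  0  0  0  0  0  0  0  0  0  0
  0  0]
0.22 46 [ 0  0  1  6 18 21  0  0  0  0  0  0  0  0  0  0  0  0  0  0  0  0  0  0
  0  0]
0.23 36 [ 0  0  0  0 12 24  0  0  0  0  0  0  0  0  0  0  0  0  0  0  0  0  0  0
  0  0]
0.24 49 [ 0  0  0  0 27 22  0  0  0  0  0  0  0  0  0  0  0  0  0  0  0  0  0  0
  0  0]
0.25 72 [ 0  0  0  0 42 30  0  0  0  0  0  0  0  0  0  0  0  0  0  0  0  0  0  0
  0  0]
```

View pics/s9.png

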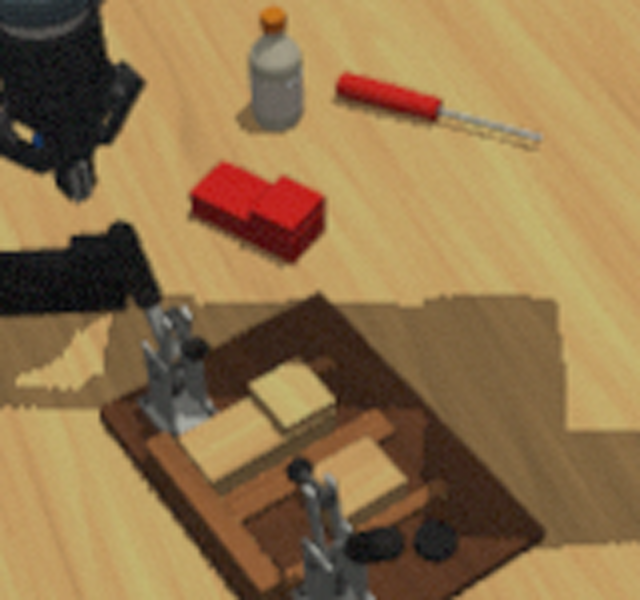

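The fingertip bottom is now at z 0.152 and the grip reaches about 0.175, so they overlap by roughly 23 mm. I'll lower another 5 mm and push in.

>>> drive_tool --pt "0.005 0.002 -0.02 0 0 0 -1" --pt "0 0 -0.012 0 0 0 -1" --pt "0 0 -0.008 0 0 0 -1" --pt "0 0 -0.008 0 0 0 -1" --pt "0 0 -0.008 0 0 0 -1" --pt "0 0 -0.008 0 0 0 -1"

```text
time_s: 12.52
eef_pos: [0.6668, -0.1362, 0.137]
eef_rot: [0.547, 0.45, 0.543, -0.451]
wrist_force: [0.2, -4.7, 2.7]
opening: 0.001
```

```bash
python3 dep.py s10.png
```

```text
t 12.525 q [-0.37  0.48  1.39 -0.    1.27 -0.56] jigTCP [ 0.0331 -0.1634  0.137 ] F [ 0.2 -4.7  2.7] open 0.0
rotvec [-90.    0.3   0.1] shift cur axes [-0.0027 -0.003   0.0616] shift target axes [-0.003  -0.0616 -0.0031]
[[0.004, 0.982, 0.188], [-0.004, 0.188, -0.982], [-1.0, 0.003, 0.004]]
0.08 21 [0 0 0 0 0 0 0 0 0 0 0 0 0 0 2 2 8 9 0 0 0 0 0 0 0 0]
0.09 37 [ 0  0  0  0  0  0  0  0  0  0  0  0  0  0  3 10 12 12  0  0  0  0  0  0
  0  0]
0.1 21 [ 0  0  0  0  0  0  0  0  0  0  0  0  0  0  3 11  2  3  2  0  0  0  0  0
  0  0]
0.11 20 [0 0 0 0 0 0 0 0 0 0 0 0 0 0 5 9 0 1 3 0 0 2 0 0 0 0]
0.12 42 [ 0  0  0  0  0  0  0  0  0  0  0  0  0  1  7  4  0  0  7  1  7 13  2  0
  0  0]
0.13 60 [ 0  0  0  0  0  0  0  0  0  0  0  0  0  1 17  2  0  0  8 20  5  7  0  0
  0  0]
0.14 42 [ 0  0  0  0  0  0  0  0  0  0  0  0  0  5 22  0  0  0  9  6  0  0  0  0
  0  0]
0.15 27 [ 0  0  0  0  0  0  0  0  0  0  1  0  2 16  8  0  0  0  0  0  0  0  0  0
  0  0]
0.16 38 [ 0  0  0  0  0  0  0  0  0  0  7  2  6 22  1  0  0  0  0  0  0  0  0  0
  0  0]
0.17 47 [ 0  0  0  0  0  0  0  0  0  3 16  1 11 16  0  0  0  0  0  0  0  0  0  0
  0  0]
0.18 55 [ 0  0  0  0  0  0  0  0  0  3 19 10 22  1  0  0  0  0  0  0  0  0  0  0
  0  0]
0.19 21 [ 0  0  0  0  0  0  0  0  0  0 12  8  0  1  0  0  0  0  0  0  0  0  0  0
  0  0]
0.2 50 [ 0  0  0  0  0  0  0  0  1  8 22 19  0  0  0  0  0  0  0  0  0  0  0  0
  0  0]
0.21 82 [ 0  0  0  0  0  0  0  0  4 22 34 22  0  0  0  0  0  0  0  0  0  0  0  0
  0  0]
0.22 48 [ 0  0  0  0  0  0  0  0  1  6 15 26  0  0  0  0  0  0  0  0  0  0  0  0
  0  0]
0.23 44 [ 0  0  0  0  0  0  0  0  0  2 11 31  0  0  0  0  0  0  0  0  0  0  0  0
  0  0]
0.24 46 [ 0  0  0  0  0  0  0  0  0  0 26 20  0  0  0  0  0  0  0  0  0  0  0  0
  0  0]
0.25 63 [ 0  0  0  0  0  0  0  0  0  0 24 39  0  0  0  0  0  0  0  0  0  0  0  0
  0  0]
```

View pics/s10.png

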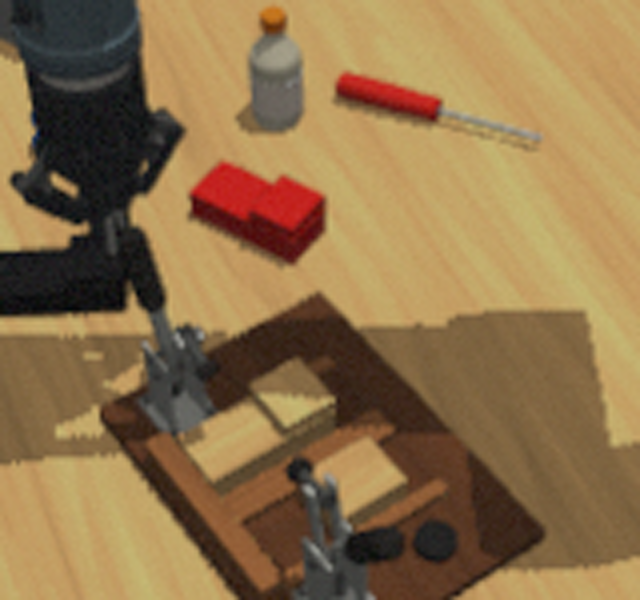

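The handle is following now: 4.7 N, with the grip steeper at (135,255). Pushing on past centre.

>>> drive_tool --pt "0.003 -0.002 -0.008 0 0 0 -1" --pt "0 0 -0.008 0 0 0 -1" --pt "0 0 -0.008 0 0 0 -1" --pt "0 0 -0.008 0 0 0 -1" --pt "0 0 -0.008 0 0 0 -1" --pt "0 0 -0.006 0 0 0 -1" --pt "0 0 0 0 0 0 -1"

```text
time_s: 13.45
eef_pos: [0.6548, -0.0889, 0.1318]
eef_rot: [0.545, 0.45, 0.545, -0.45]
wrist_force: [-0.2, 0.5, 0.5]
opening: 0.001
```

```bash
python3 dep.py s11.png|head -3
```

```text
t 13.45 q [-0.31  0.45  1.45  0.    1.25 -0.51] jigTCP [ 0.0302 -0.1146  0.1318] F [-0.2  0.5  0.5] open 0.0
rotvec [-89.9  -0.   -0. ] shift cur axes [-0.0082 -0.0003  0.1104] shift target axes [-0.0082 -0.1104 -0.0002]
[[-0.0, 0.982, 0.19], [0.0, 0.19, -0.982], [-1.0, -0.0, -0.0]]
```

View pics/s11.png

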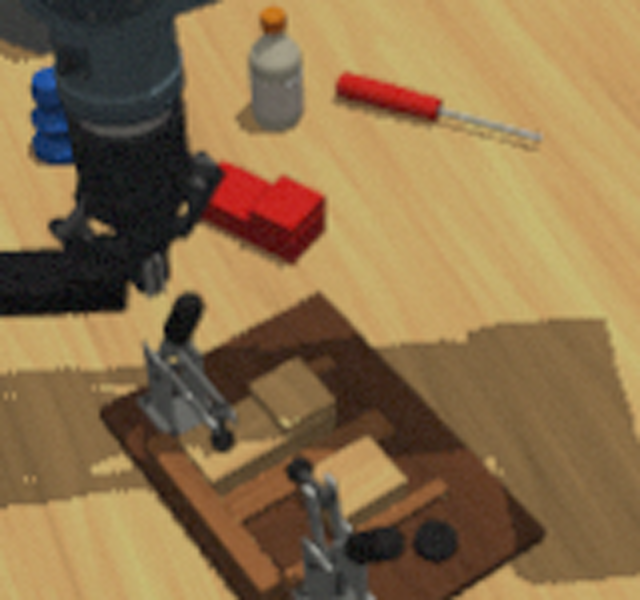

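It snapped shut: the handle leans inwards (185,315), the pad is on the blank (222,438), and there's no force on the tool. Retreating outwards, then up and away.

>>> drive_tool --pt "0 0 0.02 0 0 0 -1" --pt "0 0 0.04 0 0 0 -1" --pt "-0.02 0 0.05 0 0 0 -1" --pt "-0.05 0 0.02 0 0 0 -1" --pt "-0.05 -0.04 0 0 0 0 -1" --pt "0 -0.05 0 0 0 0 -1" --pt "0 -0.06 0 0 0 0 -1" --pt "0 -0.06 0 0 0 0 -1" --pt "0 -0.06 0 0 0 0 -1" --pt "0 0 0 0 0 0 -1"

```text
time_s: 14.75
eef_pos: [0.412, -0.27, 0.2508]
eef_rot: [0.544, 0.451, 0.544, -0.452]
wrist_force: [0.8, -0.0, 0.7]
opening: -0.0
```

```bash
python3 -c "
from st import *
from h import *
from bench import camera
goto((0,0,.2),1)
c=camera('top');cv2.imwrite('pics/t12.png',cv2.resize(c['img'][125:245,190:350,::-1],None,fx=5,fy=5,interpolation=2))
cv2.imwrite('pics/t12f.png',c['img'][:,:,::-1])
c=camera('scene');cv2.imwrite('pics/s12.png',cv2.resize(c['img'][185:315,190:330,::-1],None,fx=4.5,fy=4.5,interpolation=2))
"
```

```text
t 14.75 q [-0.82 -0.04  1.77 -0.    1.41 -1.01] jigTCP [-0.2425 -0.2466  0.2508] F [ 0.8 -0.   0.7] open -0.0
rotvec [-90.3  -0.    0.1] shift cur axes [ 0.0505  0.2413 -0.2478] shift target axes [0.0508 0.2466 0.2425]
[[-0.001, 0.983, 0.184], [-0.001, 0.184, -0.983], [-1.0, -0.001, 0.001]]
```

View pics/t12.png

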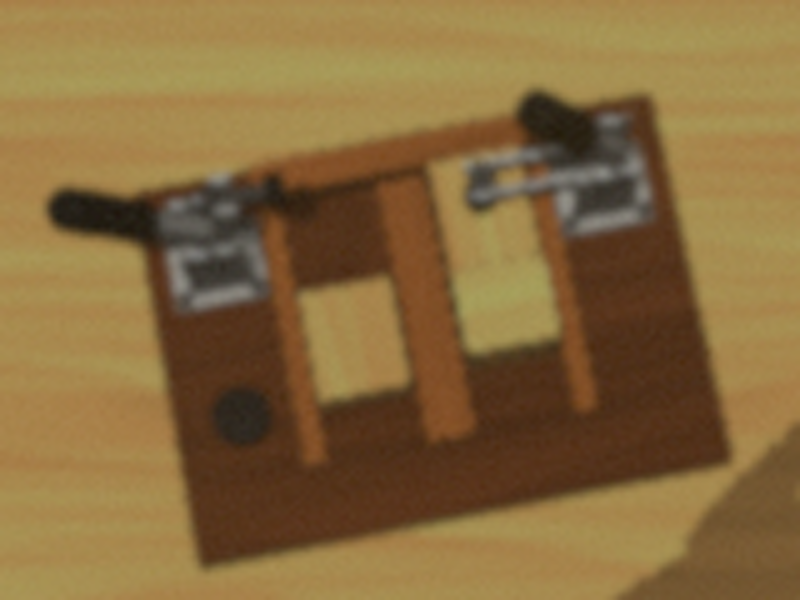

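View pics/s12.png

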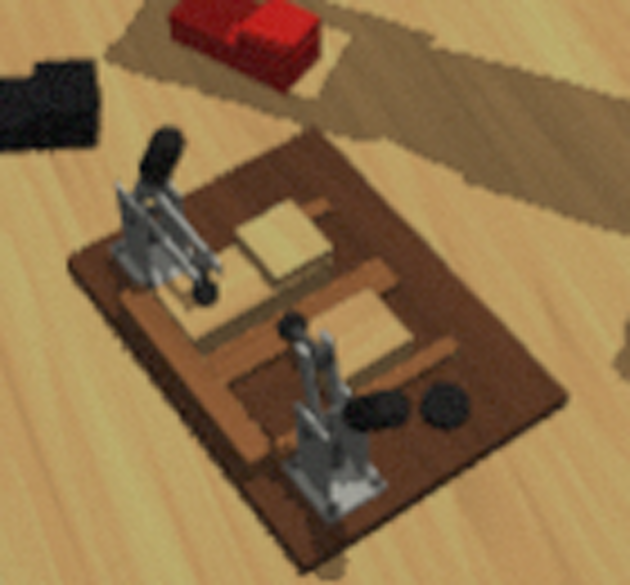

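View pics/t12f.png

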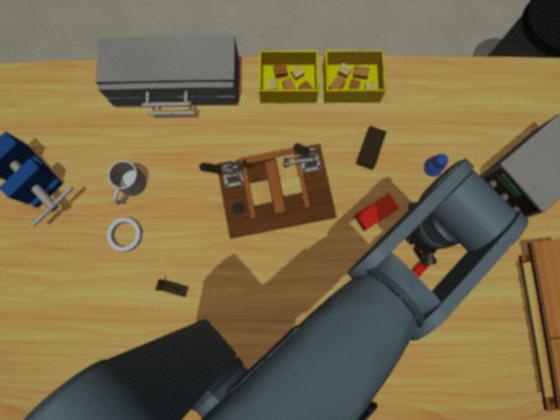

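The final views show the nose flush with the stop, the rear edge unmoved at (470,357)–(560,340), the right arm level with its pad on the blank, and the left clamp open. The offcut and wheel are unmoved, and the tool is clear in the air. Handing in.

```bash
python3 -c "
from bench import hand_in
print(hand_in())"
```

```text
the job is handed in; nothing more can be done
None
```

The blank is home against the end stop in the right lane and the right clamp is snapped shut on it. I handed the job in at about 15 s; no verdict was reported.

- **Pushing the blank:** I pushed it with the closed fingers until the force jumped to about 22 N. From above, the nose then measured jig x 0.0525 and the stop edge 0.0515, which agree within the calibration error.
- **Flipping the clamp:** The first sweep passed over the top of the grip, because the shut fingertips end about 28 mm higher than I had worked out from the interface text. A depth reading showed this. The second pass, about 30 mm lower, flipped the handle and it snapped shut.
- **Last checks:** The right handle leans inwards, with the arm level and its pad on the blank. The blank's rear edge did not move when the clamp closed. The left clamp is open, the offcut and wheel are in place, and the tool is clear with about zero wrist force.
- **Not checked:** I judged the handle angle and the pad's contact only from the images; pad force cannot be read. In the last top view the arm hid the glue bottle and part of the screwdriver. Both stood in place in the view taken just after the clamp closed, and the tool retreated well above them.

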